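Swing the desk lamp over the terracotta sample

TASK

With a fingertip, gently push the desk lamp's swinging arm round until its round shade is centred over the terracotta (orange-brown) sample tile, then press the red button on top of the lamp's column to switch it on, and let the button spring back. Push on the bar of the arm, not on the shade, and nothing is to be gripped, lifted or carried: the lamp's base, the four tiles and the other things on the desk stay where they are.

Things in the scene. Friction and masses are not known exactly. Their poses are not given: they have to be found in the camera images.
- lamp: grey lamp: loose base (170 mm across, 18 mm thick, about 2.6 kg), central column 22 mm across; the arm's hub (38 mm across) turns on it at heights 178 to 212 mm, the red button sits above. Origin: centre of the base's underside, on the column's axis, z up. The tiles lie near joint angles -1.26, -0.70, 0.70, 1.26, in any order, 210 mm from the axis.
- lamp_arm (a joint): angle of the lamp's arm about the column, rad; 0 when the arm points along the lamp's -x axis (roughly towards the robot), growing counterclockwise seen from above; stops at -1.9 and 1.9. Light friction (0.12 N m, about 1 N when pushed 115 mm from the axis); it stays where it is left.
- lamp_bar: the arm's straight level grey bar, 12 mm wide, 18 mm tall, from the hub (19 mm from the axis) to the shade (160 mm). Origin: on the column's axis at the bar's mid-height, 195 mm above the desk; it runs along its own -x. Free on both sides and below. Push it sideways gently: never with more than 18 N from the fingers (a grip on it is more).
- shade: the lamp's round grey metal shade with a white underside, 100 mm across at its lower rim, fixed to the outer end of the bar, from 161 to 207 mm above the desk. Origin: on the shade's axis at 195 mm above the desk, 210 mm from the column's axis. Not to be touched.
- shade_center (a point): centre of the shade's underside, 161 mm above the desk, 210 mm from the column's axis; this point must come over the terracotta tile's centre
- switch (a joint): travel of the red push-button, m: 0 up, 0.006 fully down (about 4 N); springs back when let go; the lamp counts as switched at 0.004
- switch_top (a point): centre of the top face of the red push-button (28 mm across), 235 mm above the desk on the column's axis; it stands 10 mm out of a dark housing 44 mm across; press straight down
- tile_terracotta: sample tile, a terracotta (orange-brown) square slab 70 x 70 mm, 8 mm thick, lying loose and flat on the desk (0.1 kg). Origin: centre of its underside.
- tile_blue: sample tile, a blue ceramic square slab 70 x 70 mm, 8 mm thick, lying loose and flat on the desk (0.1 kg). Origin: centre of its underside.
- tile_green: sample tile, a green square slab 70 x 70 mm, 8 mm thick, lying loose and flat on the desk (0.1 kg). Origin: centre of its underside.
- tile_marble: sample tile, a pale marble square slab 70 x 70 mm, 8 mm thick, lying loose and flat on the desk (0.1 kg). Origin: centre of its underside.
- mug: white mug, 80 mm across, 95 mm tall, loose; origin: centre of its underside
- tape: pale roll of tape lying flat, a ring 90 mm across, 24 mm tall, loose; origin: centre of its underside
- eraser: white eraser 55 x 24 x 14 mm, loose; origin: centre of its underside
- pencil_cup: brown wooden cup, 76 mm across, 100 mm tall, empty, loose; origin: centre of its underside
There are look-alikes about, which are no part of the job. Several things look just like the tile_terracotta: the one meant starts farthest to the robot's left.

How it is judged:
On the way, in this order (a step that is already met when the one before it is completed fails the run):
1. the shade is at rest over the terracotta tile (centres within 25 mm seen from above) (horizontal distance between shade_center and tile_terracotta below 0.025 m and velocity of joint lamp_arm between -0.05 and 0.05 rad/s), for 0.3 s.
2. the button is pressed (4 mm or more) with the shade over the tile (horizontal distance between shade_center and tile_terracotta below 0.025 m and value of joint switch above 0.004 m), for 0.1 s.
At the end, for the whole second after the job is handed in: The shade's centre is within 25 mm of the terracotta tile's centre seen from above and at rest, the button has been pressed and is up again, the lamp stands upright, and lamp, tiles, mug, tape, eraser and cup are each within 20 mm of where they began (all of step 1 and value of joint switch below 0.002 m and linear speed of lamp below 0.02 m/s and distance of each of lamp, tile_terracotta, tile_blue, tile_green, tile_marble, mug, tape, eraser, pencil_cup from where it was at the start of the episode below 0.02 m and angle between lamp's own z axis and vertical below 0.05 rad); the robot touches nothing.
It fails at once if the button pressed before the shade is over the terracotta tile (value of joint switch above 0.003 m and horizontal distance between shade_center and tile_terracotta above 0.03 m).
It fails at once if the shade touched by the robot (contact force between any of the fingers, the arm and shade above 0.5 N).
It fails at once if the bar gripped or pushed harder than 18 N (contact force between the fingers and lamp_bar above 18 N).
It fails at once if the lamp lifted, tilted or shifted by more than 20 mm (distance of lamp from where it was at the start of the episode above 0.02 m or angle between lamp's own z axis and vertical above 0.1 rad).
It fails at once if a tile or another thing on the desk shifted or lifted by more than 20 mm (distance of any of tile_terracotta, tile_blue, tile_green, tile_marble, mug, tape, eraser, pencil_cup from where it was at the start of the episode above 0.02 m).
It also fails if it takes over 51 s, if anything falls off the work surface, if the arm or the gripper's body presses on something with over 40 N, if the wrist force passes 120 N, or if a joint passes its speed limit or range.

ROBOT

A 6-joint arm with a two-finger parallel gripper is mounted at the origin on the work surface. World frame = base frame: x ahead of the robot, y to its left, z up, the work surface at z = 0. Lengths are in m, angles in rad, forces in N, time in s.
With the tool pointing down it reaches from about 0.35 to 0.925 m from the base axis. Payload 6.4 kg.
Tool frame: the origin (TCP) lies midway between the tips of the shut fingers; the grasp point (between the pads) lies 19 mm behind it (arm.tcp_to_grasp is the distance from the TCP to the grasp point, in m); z points along the fingers, y is the line along which they close (so a half turn about z gives the same grasp; the last joint's range is limited). The gripper opens to 94 mm and grips with 3 to 60 N. Pads are 16 mm wide; open, the fingers measure 119 mm over their backs; the gripper's body (75 mm by 177 mm) begins 78 mm behind the grasp point.
Start: joints at [1.071, 0.245, 1.558, -0, 1.339, -0.174], TCP at [0.208, 0.616, 0.17] pointing down, gripper open.
Joint ranges: [-3.13, 3.13], [-1.02, 2.26], [0.13, 2.54], [-0.95, 4.09], [0.21, 2.88], [-2.74, 2.74]. Speed limits (rad/s): [2.57, 2.57, 3.14, 3.14, 3.14, 3.14].

INTERFACE

Orientations are given as a unit quaternion [w, x, y, z].
In Python, from rig import telemetry, viewer, order, arm gives the robot as it stands. The module is installed in compiled form; this text tells all that it offers.
- The arm moves only by the tool step_arm, never from a script. Its argument "targets" is a list of rows, each a list of 3 entries, a list of its own where there are three numbers: the closure, from -1 (fully open) to 1 (shut), then the shift along the tool's x, y, z in m, then the turn about the tool's z in rad. In form: [[hand, [dx, dy, dz], roll], ...]. A call has 1 to 12 rows; each row shifts and turns the commanded pose from where the row before left it, along the tool's axes as they then stand; what a row does not reach is not made up. A row lasts 1/10 s, in which the tool goes at most 50 mm and 8.59 degrees, less where a joint would pass 70% of its speed; a pose out of reach is approached as far as the arm can. A call is refused whole if a number of a shift passes 0.05 or a number of a turn 0.15, either way. A call with a gripper value outside its range is refused whole. The fingers move at their own pace and stop on an object; "grip_force" is the grip in N (left out, the last holds). Time passes only in rows, so rows that do not move let the fingers close. It gives the time, the measured TCP pose, the force, the opening and the grip force at its end, in the units of the state.
- telemetry.observe(): the state, without advancing time (a new reading comes with each control period).
- viewer.read_camera(name): name is "scene" or "top" or "wrist"; returns the picture (384x512x3 uint8, red, green, blue); there is no depth.
- viewer.camera_params(name): a dict with "intrinsics" (3x3 intrinsics, pixels), "k1" (the pictures are not rectified: a ray, as slopes to the right and down, at radius r is drawn at 1 + k1 r^2 times it, then the intrinsics apply), "view" (4x4, takes a point from world to camera coordinates); the wrist camera has in their place "tool_from_camera" (4x4, takes a point from camera to tool coordinates, whose origin is the TCP and whose axes are the flange's). Camera axes: x right, y down, z forward; pixel columns grow to the right and rows downward; lengths in m; the calibration is good to about 2 mm. A picture is of the moment at which its call begins: read the wrist's pose just before it. camera_params takes no time and is no camera call.
- order.sign_off(): hands the job in; it is judged then, once.
The state is a dict: "clock": time; "qpos": joint angles; "dq": joint speeds; "effort": joint torques, N m; "position": TCP position; "orientation": TCP orientation; "force": force on the tool from outside, world axes, zero at the start; "torque": the same for the moment, N m; "gripper_width": opening from 0.0 (shut) to 1.0 (fully open); "finger_force": force on a finger pad.
Only numpy, scipy, OpenCV 4.12 (cv2) and the standard library are available. Lean on these libraries where they do the work, as an engineer would, in place of code of your own. Each camera call takes 0.05 s, during which the arm holds its last target. There are 200 camera calls.

## Working session

There is one attempt and no reset: what is moved stays moved. The work goes in short steps, Python scripts to look and compute and a tool call to move; the robot and the scene stay as the last step left them, time stands still between calls to the robot, and variables do not carry over. Pictures are saved under pics/ and viewed, at most 10 in all, crops included, and the job is handed in when it is done.

Besides the shell and the picture viewer there is one more tool, called after "Call:" as name([rows], argument=value, ...), one row to a line, values as JSON. step_arm: Moves the arm, as the interface text tells. Its arguments: {"type":"object","properties":{"targets":{"type":"array"},"grip_force":{"type":"number"}},"required":["targets"]}

```bash
mkdir -p pics
python3 - <<'E'
from rig import telemetry, viewer
import cv2,numpy as np
for n in("scene","top"):
    cv2.imwrite(f"pics/{n}0.png",viewer.read_camera(n)[:,:,::-1])
    p=viewer.camera_params(n);print(n,np.round(p["intrinsics"],1).tolist(),p["k1"],np.round(p["view"],3).tolist())
s=telemetry.observe();print(s["clock"],s["position"],s["orientation"],s["gripper_width"],s["force"])
E
```

```text
scene [[495.0, 0.0, 247.4], [0.0, 495.0, 196.6], [0.0, 0.0, 1.0]] 0.06888748113329425 [[-0.44, 0.898, -0.004, 0.208], [0.733, 0.357, -0.578, -0.338], [-0.518, -0.258, -0.816, 1.722], [0.0, 0.0, 0.0, 1.0]]
top [[359.1, 0.0, 255.1], [0.0, 359.1, 188.5], [0.0, 0.0, 1.0]] -0.09517807881427041 [[-0.019, -1.0, -0.004, 0.048], [-0.993, 0.019, -0.115, 0.564], [0.115, 0.001, -0.993, 1.249], [0.0, 0.0, 0.0, 1.0]]
0.1 [0.2077516  0.61527894 0.16856483] [-2.75436847e-04  1.62158677e-01  9.86764320e-01 -8.15386963e-04] 1.0020268080065171 [-0.34786725  0.47236945 -0.20243825]
```

View pics/top0.png

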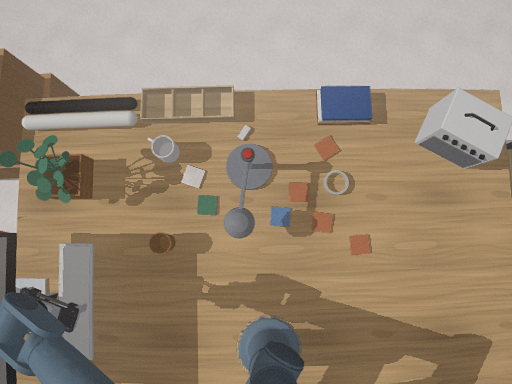

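View pics/scene0.png

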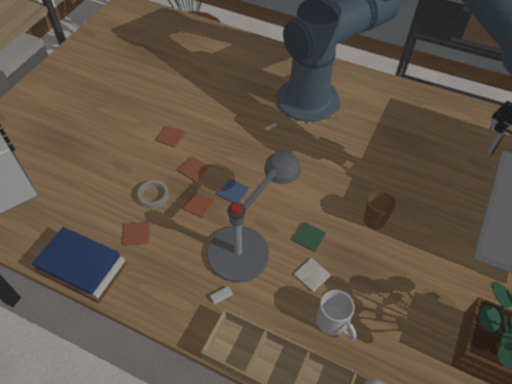

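The top view shows the lamp base at (250,167), the button at (248,155), the shade at (239,222), and the blue tile at (281,216). There are four terracotta squares at (299,191), (323,222), (360,244) and (327,148). The leftmost is (299,191).

```bash
cat > h.py <<'E'
from rig import telemetry, viewer
import cv2,numpy as np
def ray(n,uv):
    p=viewer.camera_params(n);K=np.array(p["intrinsics"]);V=np.array(p["view"])
    d=(np.array(uv,float)-K[:2,2])/[K[0,0],K[1,1]];s=d.copy()
    for _ in range(30): s=d/(1+p["k1"]*(s@s))
    return -V[:3,:3].T@V[:3,3], V[:3,:3].T@np.r_[s,1]
def onz(n,uv,z):
    o,r=ray(n,uv);return (o+r*(z-o[2])/r[2])[:2]
def blobs(n,img,lo,hi,amin=25):
    m=cv2.inRange(cv2.cvtColor(img,cv2.COLOR_RGB2HSV),lo,hi)
    _,_,st,c=cv2.connectedComponentsWithStats(m)
    return [(c[i],st[i,4]) for i in range(1,len(c)) if st[i,4]>=amin]
def refine_centroid(m): return m
E
python3 - <<'E'
from h import *
np.set_printoptions(precision=4,suppress=True)
for n in("top","scene"):
    im=cv2.imread(f"pics/{n}0.png")[:,:,::-1].copy()
    print(n)
    for c,a in blobs(n,im,(3,110,90),(12,220,255),60): print(" terra",c,a,onz(n,c,.008))
    for c,a in blobs(n,im,(105,90,60),(118,255,255),60): print(" blue",c,a,onz(n,c,.008))
    for c,a in blobs(n,im,(60,60,30),(90,255,255),100): print(" green",c,a,onz(n,c,.008))
    for c,a in blobs(n,im,(170,150,80),(180,255,255),15)+blobs(n,im,(0,200,80),(3,255,255),15): print(" red",c,a,onz(n,c,.233))
    g=cv2.cvtColor(im,cv2.COLOR_RGB2HSV)
    for p in [(239,222),(255,175),(243,190)] if n=="top" else [(282,167),(240,255),(260,190)]: print(g[p[1],p[0]])
E
```

```text
top
 terra [326.2514 147.4653] 346 [ 0.7148 -0.2295]
 terra [298.6323 191.9276] 359 [ 0.5515 -0.1213]
 terra [321.8853 221.5973] 375 [ 0.4421 -0.202 ]
 terra [359.2569 244.2403] 362 [ 0.3574 -0.3349]
 blue [345.7922 102.4249] 1598 [ 0.8882 -0.3126]
 blue [277.9395 215.1331] 248 [ 0.4687 -0.0437]
 green [ 46.5178 169.4787] 1151 [0.6554 0.8281]
 green [ 25.0886 145.3228] 158 [0.7528 0.924 ]
 green [  8.0185 158.9352] 216 [0.7014 0.9934]
 green [ 63.4068 195.1441] 118 [0.5561 0.755 ]
 green [206.7778 204.6517] 333 [0.5116 0.2132]
[129  14 124]
[114  10 127]
[120  10 129]
scene
 terra [170.1737 135.9237] 380 [ 0.3609 -0.3347]
 terra [191.4411 167.8712] 365 [ 0.4461 -0.2065]
 terra [198.9674 204.6413] 460 [ 0.5566 -0.1176]
 terra [136.0177 232.9468] 564 [ 0.7187 -0.2295]
 blue [234.0243 192.6806] 288 [ 0.4728 -0.0445]
 blue [ 76.4423 259.8837] 3120 [ 0.86   -0.3263]
 green [308.9384 236.552 ] 471 [0.516  0.2139]
 green [499.2179 323.1957] 1221 [0.5399 0.726 ]
[110   9  88]
[108  14  90]
[110  17  88]
```

Run:
```python
from h import *
np.set_printoptions(precision=4,suppress=True)
for n,(bx,by),roi,zb in (("top",(248,155),(224,207,32,32),.161),("scene",(237,210),(264,150,37,34),.161)):
    im=cv2.imread(f"pics/{n}0.png").astype(int)
    b,g,r=im[...,0],im[...,1],im[...,2]
    m=((r>1.9*g)&(r>1.9*b)&(r>80)).astype(np.uint8)
    m2=np.zeros_like(m);m2[by-14:by+14,bx-14:bx+14]=m[by-14:by+14,bx-14:bx+14]
    ys,xs=np.nonzero(m2);c=(xs.mean(),ys.mean());print(n,"red",c,len(xs),xs.min(),xs.max(),ys.min(),ys.max(),onz(n,c,.233))
    gray=((im.max(2)-im.min(2))<22)&(im.max(2)<175)
    gray=gray.astype(np.uint8)
    x,y,w,h=roi;k=np.zeros_like(gray);k[y-6:y+h+6,x-6:x+w+6]=gray[y-6:y+h+6,x-6:x+w+6]
    k=cv2.morphologyEx(k,cv2.MORPH_OPEN,np.ones((11,11)))
    ys,xs=np.nonzero(k);c=((xs.min()+xs.max())/2,(ys.min()+ys.max())/2);print("shade",c,(xs.mean(),ys.mean()),xs.min(),xs.max(),ys.min(),ys.max(),len(xs),onz(n,c,.172))
    if n=="top":
        k=gray.copy();k[:, :222]=0;k[:,278:]=0;k[:142]=0;k[192:]=0
        k=cv2.morphologyEx(k,cv2.MORPH_OPEN,np.ones((5,5)))
        ys,xs=np.nonzero(k);print("base",xs.min(),xs.max(),ys.min(),ys.max(),onz(n,((xs.min()+xs.max())/2,(ys.min()+ys.max())/2),.018))
im=cv2.imread("pics/top0.png");cv2.imwrite("pics/c1.png",cv2.resize(im[130:250,170:340],None,fx=4,fy=4,interpolation=cv2.INTER_CUBIC))
```

```text
top red (np.float64(247.140625), np.float64(153.234375)) 64 243 251 149 157 [0.6497 0.0586]
shade (np.float64(239.0), np.float64(222.0)) (np.float64(238.8361344537815), np.float64(222.11904761904762)) 225 253 208 236 714 [0.443  0.0893]
base 226 271 144 189 [0.647  0.0593]
scene red (np.float64(236.0909090909091), np.float64(208.07070707070707)) 99 231 241 203 213 [0.6528 0.0594]
shade (np.float64(282.0), np.float64(167.0)) (np.float64(281.9114194236926), np.float64(167.42475987193168)) 265 299 152 182 937 [0.4442 0.0902]
```

View pics/c1.png

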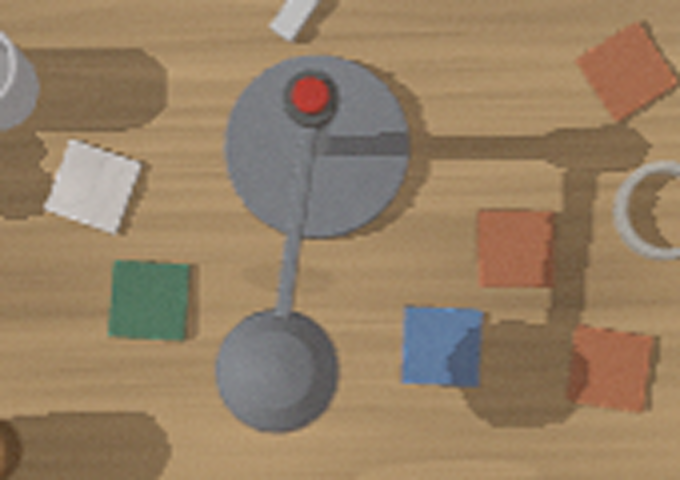

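The lamp's axis is at (0.651, 0.059) and the shade is 0.210 m from it, as it should be. The tile is at (0.554, -0.120), 0.203 m from the axis. The bar must turn about +1.22 rad. I'll shut the fingers and line the tool up with the bar first.

Call:
step_arm([
  [1,[0,0,-0.005],0.139],
  [1,[0,0,0],0.139],
  [1,[0,0,0],0.139],
  [1,[0,0,0],0.139],
  [1,[0,0,0],0.139],
  [1,[0,0,0],0.139],
  [1,[0,0,0],0.139],
  [1,[0,0,0],0.139],
  [1,[0,0,0],0.139],
  [1,[0,0,0],0.139],
], grip_force=5)

```text
clock: 1.1
position: [0.2079, 0.6155, 0.1739]
orientation: [0.0, 0.758, 0.652, -0.001]
force: [0.0, -0.3, -0.3]
gripper_width: 0.186
finger_force: 0.0
```

Call:
step_arm([
  [1,[-0.028,0.025,0],0],
  [1,[-0.028,0.025,0],0],
  [1,[-0.028,0.025,0],0],
  [1,[-0.028,0.025,0],0],
  [1,[-0.028,0.025,0],0],
  [1,[-0.028,0.025,0],0],
  [1,[-0.028,0.025,0],0],
  [1,[-0.028,0.025,0],0],
  [1,[-0.028,0.025,0],0],
  [1,[-0.028,0.025,0],0],
  [1,[-0.028,0.025,0],0],
  [1,[0,0,0],0],
])

```text
clock: 2.3
position: [0.4373, 0.2684, 0.1743]
orientation: [0.0, 0.758, 0.652, -0.0]
force: [0.0, 1.1, -0.2]
gripper_width: 0.004
finger_force: 0.0
```

Call:
step_arm([
  [1,[-0.022,0.021,0],0],
  [1,[-0.022,0.021,0],0],
  [1,[-0.022,0.021,0],0],
  [1,[-0.022,0.021,0],0],
  [1,[-0.022,0.021,0],0],
  [1,[-0.022,0.021,0],0],
  [1,[0,0,0],0],
  [1,[0,0,0],0],
])

```text
clock: 3.1
position: [0.5408, 0.1231, 0.1741]
orientation: [-0.001, 0.757, 0.654, -0.0]
force: [0.1, 1.0, -0.1]
gripper_width: 0.005
finger_force: 0.0
```

Run:
```python
from h import *
s=telemetry.observe();print(s["position"],s["qpos"])
im=viewer.read_camera("scene")[:,:,::-1];cv2.imwrite("pics/s1.png",cv2.resize(im[90:330,130:430],None,fx=2,fy=2))
```

```text
[0.54077051 0.12306612 0.17408249] [1.90052880e-02 1.91080830e-02 1.79858721e+00 5.45017529e-04
 1.32510472e+00 1.64180199e-01]
```

View pics/s1.png

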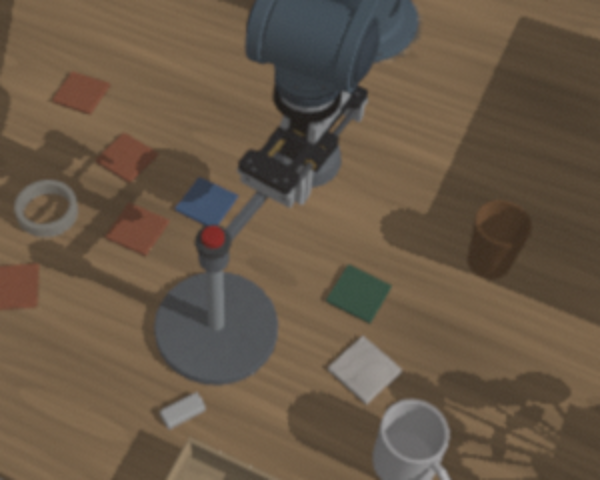

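The shut fingertips are beside the bar on its left, and nothing is near the shade. I'll move into contact and then push round in an arc.

Call:
step_arm([
  [1,[-0.004,0,0],0],
  [1,[-0.004,0,0],0],
  [1,[-0.004,0,0],0],
  [1,[-0.004,0,0],0],
  [1,[-0.004,0,0],0],
  [1,[-0.004,0,0],0],
  [1,[-0.003,0,0],0],
  [1,[-0.003,0,0],0],
  [1,[-0.003,0,0],0],
  [1,[0,0,0],0],
])

```text
clock: 4.15
position: [0.5365, 0.0895, 0.1745]
orientation: [0.0, 0.757, 0.654, -0.0]
force: [0.4, -0.2, 0.5]
gripper_width: 0.006
finger_force: 0.0
```

Call:
step_arm([
  [1,[-0.0035,-0.0003,0],-0.03],
  [1,[-0.0035,-0.0003,0],-0.03],
  [1,[-0.0047,-0.0004,0],-0.04],
  [1,[-0.0047,-0.0004,0],-0.04],
  [1,[-0.0047,-0.0004,0],-0.04],
  [1,[-0.0047,-0.0004,0],-0.04],
  [1,[-0.0047,-0.0004,0],-0.04],
  [1,[-0.0047,-0.0004,0],-0.04],
  [1,[-0.0047,-0.0004,0],-0.04],
  [1,[-0.0047,-0.0004,0],-0.04],
  [1,[-0.0035,-0.0003,0],-0.03],
  [1,[0,0,0],0],
])

```text
clock: 5.35
position: [0.5345, 0.0417, 0.1746]
orientation: [0.0, 0.608, 0.794, 0.0]
force: [-0.6, 0.4, -1.3]
gripper_width: 0.002
finger_force: 0.0
```

```bash
cat >> h.py <<'E'
L=np.array([.651,.059])
def where():
    s=telemetry.observe();p=s["position"];w,x,y,z=s["orientation"]
    ya=np.arctan2(2*(x*y+w*z),1-2*(y*y+z*z));th=ya+np.pi/2-np.pi
    d=p[:2]-L;u=-np.array([np.cos(th),np.sin(th)]);t=np.array([np.sin(th),-np.cos(th)])
    print("clock",s["clock"],"pos",p,"tool theta",th,"r",d@u,"behind",-d@t,"force",s["force"],"q6",s["qpos"][5])
E
python3 - <<'E'
from h import *
np.set_printoptions(precision=4,suppress=True)
where()
im=viewer.read_camera("top")[:,:,::-1];cv2.imwrite("pics/t2.png",cv2.resize(im[110:290,150:380],None,fx=3,fy=3))
E
```

```text
clock 5.35 pos [0.5345 0.0417 0.1746] tool theta 0.26450598327457353 r 0.11699481864674333 behind 0.013793913091417954 force [-0.6235  0.3651 -1.2909] q6 -0.39821237237104984
```

View pics/t2.png

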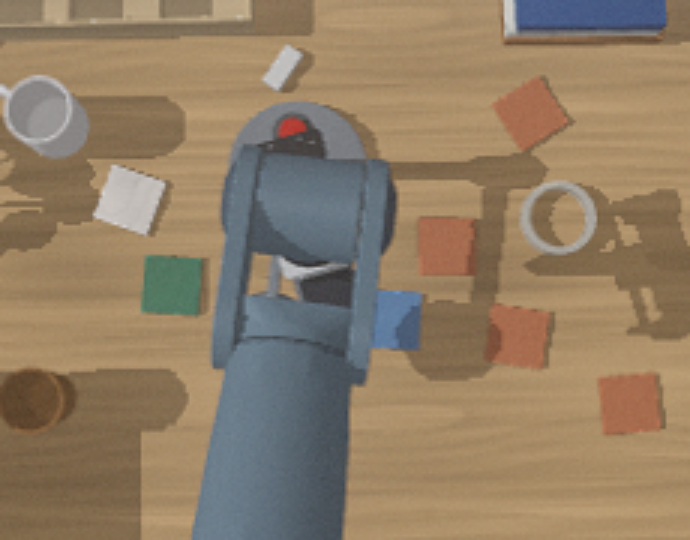

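The arm hides the bar here, but the shade's shadow looks unmoved. I'll check from the other camera.

Run:
```python
from h import *
im=viewer.read_camera("scene")[:,:,::-1];cv2.imwrite("pics/s2.png",cv2.resize(im[110:270,150:350],None,fx=4,fy=3.75))
```

```text
(no output)
```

View pics/s2.png

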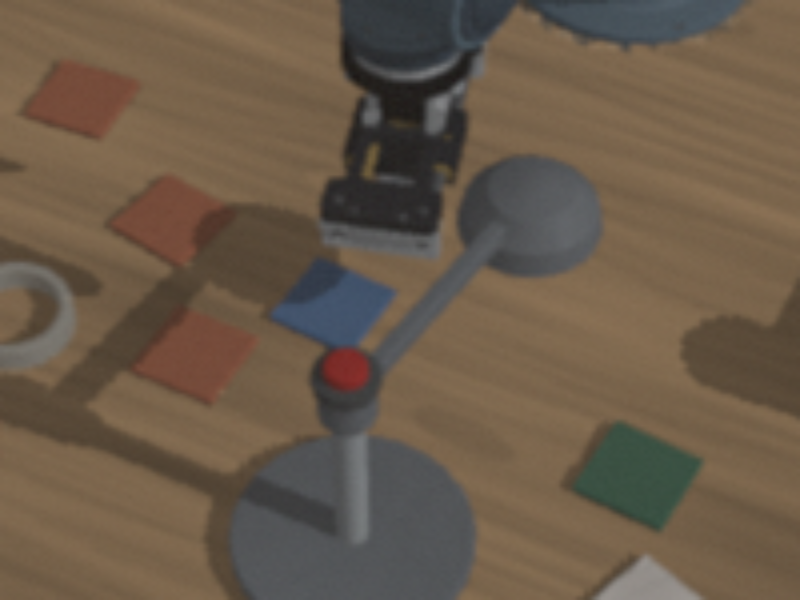

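Run:
```python
from h import *
p=viewer.camera_params("scene");K=np.array(p["intrinsics"]);V=np.array(p["view"])
for z in (.1746,.21,.25,.30):
    c=V[:3,:3]@[.5345,.0417,z]+V[:3,3];s=c[:2]/c[2];s*=1+p["k1"]*(s@s);print(z,s*K[0,0]+K[:2,2])
w=viewer.camera_params("wrist");print(w)
im=viewer.read_camera("wrist")[:,:,::-1];cv2.imwrite("pics/w2.png",im)
```

```text
0.1746 [251.03862131 184.33216871]
0.21 [251.06549675 176.02733698]
0.25 [251.09757392 166.17121529]
0.3 [251.14047407 153.08301674]
{'intrinsics': array([[319.02317186,   0.        , 255.19683606],
       [  0.        , 319.02317186, 188.9289332 ],
       [  0.        ,   0.        ,   1.        ]]), 'k1': -0.09224126318963495, 'tool_from_camera': array([[ 5.88685755e-05, -9.58717760e-01, -2.84359372e-01,
         8.30864949e-02],
       [ 9.99999924e-01,  1.65960352e-04, -3.52513671e-04,
        -9.98087922e-04],
       [ 3.85153498e-04, -2.84359330e-01,  9.58717697e-01,
        -2.14354250e-01],
       [ 0.00000000e+00,  0.00000000e+00,  0.00000000e+00,
         1.00000000e+00]])}
```

View pics/w2.png

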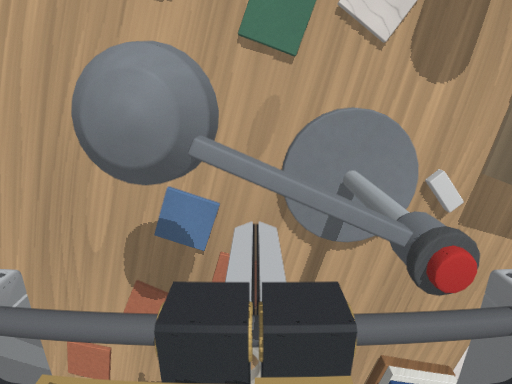

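Run:
```python
from h import *
w=viewer.camera_params("wrist");K=w["intrinsics"];T=w["tool_from_camera"];C=np.linalg.inv(T)
for q in ([0,0,0],[0,0,-.019],[0,0,-.04],[0,0,-.08]):
    c=C[:3,:3]@q+C[:3,3];s=c[:2]/c[2];s*=1+w["k1"]*(s@s);print(q,s*K[0,0]+K[:2,2])
s=telemetry.observe();x,y,X,Z=s["orientation"]
from scipy.spatial.transform import Rotation as R
q=s["orientation"];Rw=R.from_quat([q[1],q[2],q[3],q[0]]).as_matrix();P=np.array(s["position"])
def oz(uv,z):
    d=(np.array(uv)-K[:2,2])/K[0,0];t=d.copy()
    for _ in range(30): t=d/(1+w["k1"]*(t@t))
    o=P+Rw@T[:3,3];r=Rw@T[:3,:3]@np.r_[t,1];return o+r*(z-o[2])/r[2]
print("red",oz((452,268),.235),"shade",oz((145,112),.170),"bar mid",oz((255,170),.204),oz((255,195),.195),"bar near shade",oz((200,150),.204),"base",oz((350,174),.018))
print(Rw)
```

```text
[0, 0, 0] [256.69371283 214.95379648]
[0, 0, -0.019] [256.81096981 225.3469559 ]
[0, 0, -0.04] [256.96586506 239.10882547]
[0, 0, -0.08] [257.36882443 275.09023094]
red [0.64424058 0.06190802 0.235     ] shade [0.44214174 0.0923353  0.17      ] bar mid [0.52277819 0.08036485 0.204     ] [0.52758958 0.06256321 0.195     ] bar near shade [0.48852621 0.08356931 0.204     ] base [0.64575999 0.06386488 0.018     ]
[[-2.61485401e-01  9.65207431e-01 -2.11063323e-05]
 [ 9.65207427e-01  2.61485402e-01  8.99388342e-05]
 [ 9.23286289e-05  3.14570345e-06 -9.99999996e-01]]
```

The bar has not moved. The fingertips are now on its right side at a reported tip height of 175 mm, so they must have gone over the top: the tips are probably higher than reported. I'll lift, go back to the left side and look at the tip height with a wrist-camera check before pushing lower.

Call:
step_arm([
  [1,[0,0,-0.015],0],
  [1,[0,0,-0.015],0],
  [1,[0,0,-0.015],0],
  [1,[0,0,-0.015],0],
  [1,[0,0,0],0.137],
  [1,[0,0,0],0.137],
  [1,[0,0,0],0.137],
  [1,[0.025,-0.002,0],0],
  [1,[0.025,-0.002,0],0],
  [1,[0.025,-0.002,0],0],
  [1,[0.01,0,0],0],
  [1,[0,0,0],0],
])

```text
clock: 6.7
position: [0.5411, 0.1277, 0.2353]
orientation: [0.0, 0.756, 0.654, 0.0]
force: [0.1, -0.1, 0.3]
gripper_width: 0.002
finger_force: 0.0
```

Call:
step_arm([
  [1,[0,0,0.015],0],
  [1,[0,0,0.015],0],
  [1,[0,0,0.015],0],
  [1,[0,0,0.015],0],
  [1,[0,0,0.015],0],
  [1,[0,0,0.01],0],
  [1,[0,0,0],0],
  [1,[0,0,0],0],
])

```text
clock: 7.5
position: [0.541, 0.1269, 0.1497]
orientation: [0.0, 0.757, 0.654, 0.0]
force: [-0.1, 0.3, 0.1]
gripper_width: 0.008
finger_force: 0.0
```

Run:
```python
from h import *
np.set_printoptions(precision=4,suppress=True)
where()
a=viewer.read_camera("wrist")[:,:,::-1];b=viewer.read_camera("scene")[:,:,::-1]
cv2.imwrite("pics/w3.png",np.vstack([cv2.resize(a[60:330,100:],(600,393)), cv2.resize(b[120:220,180:380],(600,200))]))
```

```text
clock 7.5 pos [0.541  0.1269 0.1497] tool theta -0.14600740996082706 r 0.11868879921187346 behind 0.05119375982206924 force [-0.0587  0.343   0.0878] q6 0.1723899053221016
```

View pics/w3.png

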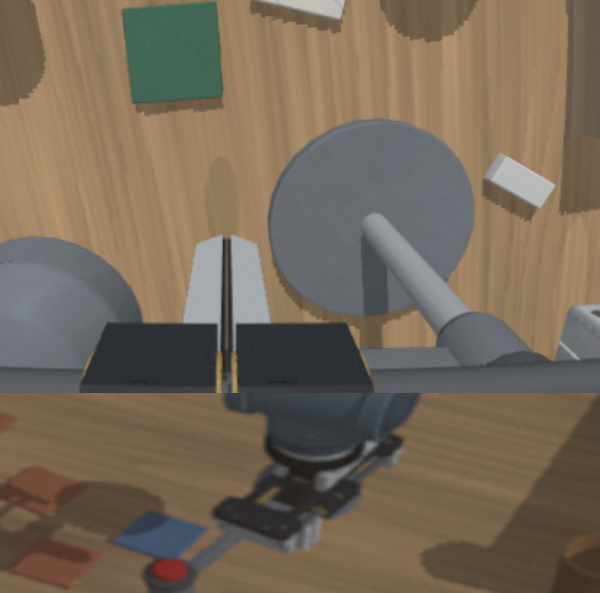

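The tips show about 20–30 mm short of the nominal TCP, so they cleared the bar on the first try. I'll go 15 mm lower and push a little, then check by numbers.

Call:
step_arm([
  [1,[0,0,0.008],0],
  [1,[0,0,0.007],0],
  [1,[-0.005,0,0],0],
  [1,[-0.005,0,0],0],
  [1,[-0.005,0,0],0],
  [1,[-0.005,0,0],0],
  [1,[-0.005,0,0],0],
  [1,[-0.004,0,0],0],
  [1,[-0.003,0,0],0],
  [1,[-0.003,0,0],0],
  [1,[0,0,0],0],
])

```text
clock: 8.7
position: [0.5357, 0.092, 0.1346]
orientation: [0.0, 0.757, 0.654, 0.0]
force: [0.6, -0.3, -0.4]
gripper_width: 0.006
finger_force: 0.0
```

Call:
step_arm([
  [1,[-0.0035,-0.0003,0],-0.03],
  [1,[-0.0035,-0.0003,0],-0.03],
  [1,[-0.0047,-0.0004,0],-0.04],
  [1,[-0.0047,-0.0004,0],-0.04],
  [1,[-0.0047,-0.0004,0],-0.04],
  [1,[-0.0035,-0.0003,0],-0.03],
  [1,[0,0,0],0],
])

```text
clock: 9.4
position: [0.5322, 0.0678, 0.1345]
orientation: [0.0, 0.684, 0.729, -0.0]
force: [-0.1, -0.8, -0.4]
gripper_width: 0.008
finger_force: 0.0
```

```bash
cat >> h.py <<'E'
def shade():
    im=viewer.read_camera("scene").astype(int)
    g=((im.max(2)-im.min(2))<22)&(im.max(2)<175)
    g=cv2.morphologyEx(g.astype(np.uint8),cv2.MORPH_OPEN,cv2.getStructuringElement(cv2.MORPH_ELLIPSE,(17,17)))
    _,_,st,c=cv2.connectedComponentsWithStats(g)
    for i in range(1,len(c)):
        x,y,w,h,a=st[i]
        p=onz("scene",(x+(w-1)/2,y+(h-1)/2),.172);d=p-L
        if abs(np.hypot(*d)-.21)<.06 : print("cand",st[i],p,"r",np.hypot(*d),"theta",np.arctan2(-d[1],-d[0]))
E
python3 - <<'E'
from h import *
np.set_printoptions(precision=4,suppress=True)
where();shade()
E
```

```text
clock 9.4 pos [0.5322 0.0678 0.1345] tool theta 0.0637012039254019 r 0.11803892179026619 behind 0.016320220732198586 force [-0.1181 -0.7914 -0.3668] q6 -0.14846556500786998
cand [297 261  31  28 604] [0.7047 0.2806] r 0.22797490247813243 theta -1.808694414470906
```

Run:
```python
from h import *
a=viewer.read_camera("wrist")[:,:,::-1];b=viewer.read_camera("scene")[:,:,::-1]
cv2.imwrite("pics/s4.png",np.vstack([cv2.resize(a[60:330,100:],(450,295)), cv2.resize(b[110:230,160:340],(450,300))]))
```

```text
(no output)
```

View pics/s4.png

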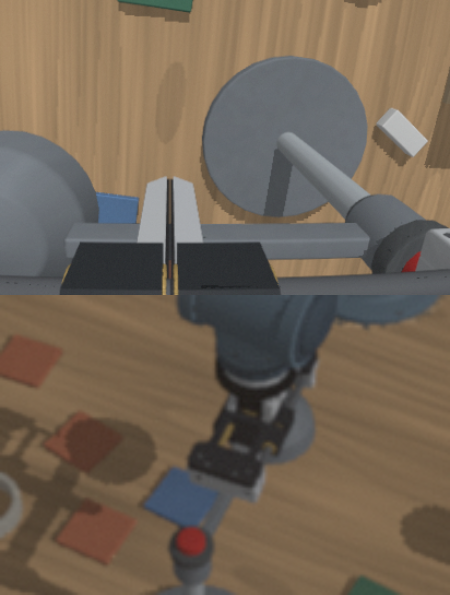

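The bar now lies square against the fingers and is turning with them. I'll carry on round the arc.

Call:
step_arm([
  [1,[-0.0035,-0.0003,0],-0.03],
  [1,[-0.0047,-0.0004,0],-0.04],
  [1,[-0.0047,-0.0004,0],-0.04],
  [1,[-0.0047,-0.0004,0],-0.04],
  [1,[-0.0047,-0.0004,0],-0.04],
  [1,[-0.0047,-0.0004,0],-0.04],
  [1,[-0.0047,-0.0004,0],-0.04],
  [1,[-0.0047,-0.0004,0],-0.04],
  [1,[-0.0047,-0.0004,0],-0.04],
  [1,[-0.0047,-0.0004,0],-0.04],
  [1,[-0.0035,-0.0003,0],-0.03],
  [1,[0,0,0],0],
])

```text
clock: 10.75
position: [0.5406, 0.0194, 0.1345]
orientation: [0.0, 0.517, 0.856, -0.0]
force: [-0.8, -0.9, -0.3]
gripper_width: 0.006
finger_force: 0.0
```

```bash
python3 -c "
from h import *
np.set_printoptions(precision=4,suppress=True)
where();shade()"
```

```text
clock 10.75 pos [0.5406 0.0194 0.1345] tool theta 0.4833602134787194 r 0.11617475012807738 behind 0.016223503354019217 force [-0.7759 -0.8757 -0.3098] q6 -0.6571960728855213
cand [297 261  31  28 604] [0.7047 0.2806] r 0.22797490247813243 theta -1.808694414470906
```

Call:
step_arm([
  [1,[-0.0035,-0.0006,0],-0.03],
  [1,[-0.0047,-0.0006,0],-0.04],
  [1,[-0.0047,-0.0006,0],-0.04],
  [1,[-0.0047,-0.0006,0],-0.04],
  [1,[-0.0047,-0.0006,0],-0.04],
  [1,[-0.0047,-0.0006,0],-0.04],
  [1,[-0.0047,-0.0006,0],-0.04],
  [1,[-0.0047,-0.0006,0],-0.04],
  [1,[-0.0047,-0.0006,0],-0.04],
  [1,[-0.0047,-0.0006,0],-0.04],
  [1,[-0.0035,-0.0005,0],-0.03],
  [1,[0,0,0],0],
])

```text
clock: 12.0
position: [0.5663, -0.0227, 0.1346]
orientation: [0.0, 0.328, 0.945, -0.0]
force: [0.2, 0.6, 0.6]
gripper_width: 0.007
finger_force: 0.0
```

```bash
python3 -c "
from h import *
np.set_printoptions(precision=4,suppress=True)
where();shade()"
```

```text
clock 12.0 pos [ 0.5663 -0.0227  0.1346] tool theta 0.903304175346161 r 0.11662417778951194 behind 0.015960485568824782 force [0.2112 0.639  0.5935] q6 -1.1433744970167794
cand [297 261  31  28 604] [0.7047 0.2806] r 0.22797490247813243 theta -1.808694414470906
```

Call:
step_arm([
  [1,[-0.0035,-0.0005,0],-0.03],
  [1,[-0.0035,-0.0005,0],-0.03],
  [1,[-0.0035,-0.0005,0],-0.03],
  [1,[-0.0024,-0.0003,0],-0.02],
  [1,[-0.0024,-0.0003,0],-0.02],
  [1,[-0.0012,-0.0002,0],-0.01],
  [1,[-0.0012,-0.0002,0],-0.01],
  [1,[0,0,0],0],
  [1,[0,0,0],0],
  [1,[0.01,0,0],0],
  [1,[0.025,0,0],0],
  [1,[0.025,0,0],0],
])

```text
clock: 13.25
position: [0.5259, -0.0048, 0.1344]
orientation: [-0.0, 0.256, 0.967, -0.0]
force: [0.0, -0.7, -0.0]
gripper_width: 0.008
finger_force: 0.0
```

Call:
step_arm([
  [1,[0.03,0,-0.02],0],
  [1,[0.03,0,-0.03],0],
  [1,[0.03,0,-0.03],0],
  [1,[0.03,0,-0.03],0],
  [1,[0.03,0,-0.03],0],
  [1,[0,0,0],0],
])

```text
clock: 13.85
position: [0.3967, 0.07, 0.2795]
orientation: [0.005, 0.254, 0.967, 0.001]
force: [1.2, 0.2, 0.0]
gripper_width: 0.007
finger_force: 0.0
```

```bash
python3 -c "
from h import *
np.set_printoptions(precision=4,suppress=True)
where();shade()
a=viewer.read_camera('top')[:,:,::-1];b=viewer.read_camera('scene')[:,:,::-1]
cv2.imwrite('pics/t5r.png',a);cv2.imwrite('pics/s5r.png',b)
cv2.imwrite('pics/s5.png',np.vstack([cv2.resize(a[130:250,200:360],(400,300)), cv2.resize(b[110:230,130:290],(400,300))]))
"
```

```text
clock 13.85 pos [0.3967 0.07   0.2795] tool theta 1.0562139892692324 r 0.11553400484557452 behind 0.22677523580628123 force [1.1825 0.2151 0.0366] q6 -1.164855730640027
cand [176 151  37  33 943] [ 0.5476 -0.1221] r 0.20855718736715143 theta 1.0519519281881082
cand [297 260  31  29 612] [0.7035 0.2801] r 0.22724183884240579 theta -1.8041266470202366
```

View pics/s5.png

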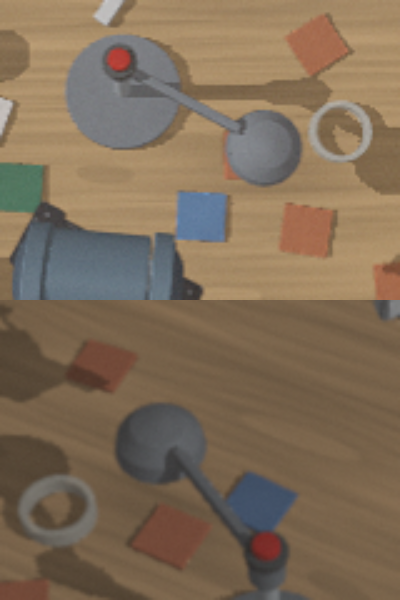

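The shade is at (0.548, -0.122), about 7 mm from the tile's centre and at rest. Next I'll measure the button again and work out the move.

```bash
python3 -c "
from h import *
np.set_printoptions(precision=4,suppress=True)
for n,(bx,by) in (('top',(247,154)),('scene',(236,209))):
    im=cv2.imread(f'pics/{n}5r.png' if 0 else ('pics/t5r.png' if n=='top' else 'pics/s5r.png')).astype(int);b,g,r=im[...,0],im[...,1],im[...,2]
    m=((r>1.9*g)&(r>1.9*b)&(r>80));ys,xs=np.nonzero(m[by-14:by+14,bx-14:bx+14]);print(onz(n,(xs.mean()+bx-14,ys.mean()+by-14),.234))
s=telemetry.observe();P=s['position'];w,x,y,z=s['orientation']
from scipy.spatial.transform import Rotation as R
Rw=R.from_quat([x,y,z,w]).as_matrix();print(P,Rw)
print(Rw.T@(np.array([.651,.059,.28])-P))
"
```

```text
[0.6493 0.0587]
[0.6534 0.0596]
[0.3962 0.0689 0.2736] [[-0.8694  0.4941 -0.0007]
 [ 0.4941  0.8694 -0.0002]
 [ 0.0005 -0.0005 -1.    ]]
[-0.2264  0.1173 -0.0066]
```

Call:
step_arm([
  [1,[-0.028,0.015,-0.007],0],
  [1,[-0.028,0.015,0],0],
  [1,[-0.028,0.015,0],0],
  [1,[-0.028,0.015,0],0],
  [1,[-0.028,0.015,0],0],
  [1,[-0.028,0.015,0],0],
  [1,[-0.028,0.014,0],0],
  [1,[-0.028,0.014,0],0],
  [1,[0,0,0],0],
  [1,[0,0,0],0],
])

```text
clock: 15.0
position: [0.6491, 0.0602, 0.2783]
orientation: [-0.002, 0.256, 0.967, -0.0]
force: [0.1, 0.3, 0.1]
gripper_width: 0.005
finger_force: 0.0
```

```bash
python3 -c "
from h import *
np.set_printoptions(precision=4,suppress=True)
s=telemetry.observe();P=s['position'];w,x,y,z=s['orientation']
from scipy.spatial.transform import Rotation as R
Rw=R.from_quat([x,y,z,w]).as_matrix()
print(P,Rw.T@(np.array([.651,.059,P[2]])-P),s['force'])
"
```

```text
[0.6491 0.0602 0.2783] [-0.0023 -0.0001 -0.    ] [0.0723 0.2614 0.0951]
```

Call:
step_arm([
  [1,[-0.002,0,0.009],0],
  [1,[0,0,0.009],0],
  [1,[0,0,0.008],0],
  [1,[0,0,0.006],0],
  [1,[0,0,0.006],0],
  [1,[0,0,0],0],
  [1,[0,0,0],0],
])

```text
clock: 15.7
position: [0.6514, 0.0599, 0.2437]
orientation: [0.0, 0.256, 0.967, 0.0]
force: [0.1, -0.4, 0.3]
gripper_width: 0.002
finger_force: 0.0
```

Call:
step_arm([
  [1,[0,0,0.003],0],
  [1,[0,0,0.003],0],
  [1,[0,0,0.002],0],
  [1,[0,0,0],0],
  [1,[0,0,0],0],
])

```text
clock: 16.2
position: [0.6514, 0.0598, 0.2355]
orientation: [-0.0, 0.256, 0.967, -0.0]
force: [0.6, -0.5, -0.5]
gripper_width: 0.007
finger_force: 0.0
```

Call:
step_arm([
  [1,[0,0,0.003],0],
  [1,[0,0,0.003],0],
  [1,[0,0,0],0],
  [1,[0,0,0],0],
])

```text
clock: 16.6
position: [0.6513, 0.0598, 0.2293]
orientation: [-0.0, 0.256, 0.967, -0.0]
force: [-0.3, 0.8, -0.4]
gripper_width: 0.007
finger_force: 0.0
```

Call:
step_arm([
  [1,[0,0,0.003],0],
  [1,[0,0,0],0],
  [1,[0,0,0],0],
])

```text
clock: 16.9
position: [0.6513, 0.0599, 0.2264]
orientation: [-0.0, 0.256, 0.967, -0.0]
force: [0.6, -0.4, 0.1]
gripper_width: 0.003
finger_force: 0.0
```

Call:
step_arm([
  [1,[0,0,0.003],0],
  [1,[0,0,0],0],
  [1,[0,0,0],0],
])

```text
clock: 17.2
position: [0.6513, 0.0598, 0.2234]
orientation: [-0.0, 0.256, 0.967, -0.0]
force: [-0.3, -0.3, 0.4]
gripper_width: 0.004
finger_force: 0.0
```

Call:
step_arm([
  [1,[0,0,0.003],0],
  [1,[0,0,0],0],
  [1,[0,0,0],0],
])

```text
clock: 17.5
position: [0.6513, 0.0599, 0.2204]
orientation: [-0.0, 0.256, 0.967, -0.0]
force: [-0.1, -0.2, -0.4]
gripper_width: 0.008
finger_force: 0.0
```

Call:
step_arm([
  [1,[0,0,0.003],0],
  [1,[0,0,0],0],
  [1,[0,0,0],0],
])

```text
clock: 17.8
position: [0.6513, 0.0599, 0.2174]
orientation: [-0.0, 0.256, 0.967, -0.0]
force: [-1.0, -1.0, -0.3]
gripper_width: 0.004
finger_force: 0.0
```

Call:
step_arm([
  [1,[0,0,0.003],0],
  [1,[0,0,0],0],
  [1,[0,0,0],0],
])

```text
clock: 18.1
position: [0.6513, 0.0598, 0.2144]
orientation: [-0.0, 0.256, 0.967, -0.0]
force: [0.6, -0.1, -0.4]
gripper_width: 0.006
finger_force: 0.0
```

Call:
step_arm([
  [1,[0,0,0.003],0],
  [1,[0,0,0],0],
  [1,[0,0,0],0],
])

```text
clock: 18.4
position: [0.6513, 0.0599, 0.2114]
orientation: [-0.0, 0.256, 0.967, -0.0]
force: [-0.0, 0.7, -0.3]
gripper_width: 0.003
finger_force: 0.0
```

Call:
step_arm([
  [1,[0,0,0.003],0],
  [1,[0,0,0],0],
  [1,[0,0,0],0],
])

```text
clock: 18.7
position: [0.6513, 0.0598, 0.2084]
orientation: [-0.0, 0.256, 0.967, -0.0]
force: [0.0, -0.3, 0.6]
gripper_width: 0.004
finger_force: 0.0
```

Call:
step_arm([
  [1,[0,0,0.002],0],
  [1,[0,0,0],0],
  [1,[0,0,0],0],
])

```text
clock: 19.0
position: [0.6513, 0.0599, 0.2065]
orientation: [-0.0, 0.256, 0.967, -0.0]
force: [0.4, 0.2, 0.7]
gripper_width: 0.003
finger_force: 0.0
```

Call:
step_arm([
  [1,[0,0,0.002],0],
  [1,[0,0,0],0],
  [1,[0,0,0],0],
])

```text
clock: 19.3
position: [0.6513, 0.0598, 0.2045]
orientation: [-0.0, 0.256, 0.967, -0.0]
force: [0.1, -0.1, 0.4]
gripper_width: 0.006
finger_force: 0.0
```

Call:
step_arm([
  [1,[0,0,0.002],0],
  [1,[0,0,0],0],
  [1,[0,0,0],0],
])

```text
clock: 19.6
position: [0.6513, 0.0598, 0.2024]
orientation: [-0.0, 0.256, 0.967, -0.0]
force: [-0.3, 0.8, 0.5]
gripper_width: 0.003
finger_force: 0.0
```

Call:
step_arm([
  [1,[0,0,0.002],0],
  [1,[0,0,0],0],
  [1,[0,0,0],0],
])

```text
clock: 19.9
position: [0.6513, 0.0598, 0.2004]
orientation: [-0.0, 0.256, 0.967, -0.0]
force: [0.5, -0.1, -0.2]
gripper_width: 0.009
finger_force: 0.0
```

Call:
step_arm([
  [1,[0,0,0.002],0],
  [1,[0,0,0],0],
  [1,[0,0,0],0],
])

```text
clock: 20.2
position: [0.6516, 0.0598, 0.1989]
orientation: [0.0, 0.256, 0.967, 0.0]
force: [0.5, -0.8, 0.5]
gripper_width: 0.006
finger_force: 0.6
```

Call:
step_arm([
  [1,[0,0,0.002],0],
  [1,[0,0,0],0],
  [1,[0,0,0],0],
])

```text
clock: 20.5
position: [0.6516, 0.0598, 0.1969]
orientation: [0.0, 0.256, 0.967, 0.0]
force: [0.6, 0.2, 0.6]
gripper_width: 0.004
finger_force: 1.1
```

The tips touched the button at a TCP height of about 0.1995 m. I'll press the rest of the way and hold.

Call:
step_arm([
  [1,[0,0,0.002],0],
  [1,[0,0,0.001],0],
  [1,[0,0,0],0],
  [1,[0,0,0],0],
  [1,[0,0,0],0],
])

```text
clock: 21.0
position: [0.6516, 0.0598, 0.1939]
orientation: [0.0, 0.256, 0.967, 0.0]
force: [0.9, 0.3, 4.3]
gripper_width: 0.009
finger_force: 1.8
```

Call:
step_arm([
  [1,[0,0,0.001],0],
  [1,[0,0,0],0],
  [1,[0,0,0],0],
  [1,[0,0,0],0],
])

```text
clock: 21.4
position: [0.6516, 0.0598, 0.1933]
orientation: [0.0, 0.256, 0.967, 0.0]
force: [0.3, -0.2, 5.8]
gripper_width: 0.013
finger_force: 2.9
```

Call:
step_arm([
  [1,[0,0,0.001],0],
  [1,[0,0,0],0],
  [1,[0,0,0],0],
])

```text
clock: 21.7
position: [0.6517, 0.0598, 0.1932]
orientation: [0.001, 0.255, 0.967, 0.0]
force: [-2.6, 0.8, 8.2]
gripper_width: 0.008
finger_force: 4.5
```

Call:
step_arm([
  [1,[0,0,-0.005],0],
  [1,[0,0,-0.01],0],
  [1,[0,0,-0.02],0],
  [1,[0,0,-0.03],0],
  [1,[0,0,-0.03],0],
  [1,[0.03,-0.016,0],0],
  [1,[0.03,-0.016,0],0],
  [1,[0.03,-0.016,0],0],
  [1,[0.03,-0.016,0],0],
  [1,[0.03,-0.016,0],0],
  [1,[0.03,-0.016,0],0],
  [1,[0.03,-0.016,0],0],
])

```text
clock: 22.9
position: [0.4114, 0.0664, 0.2858]
orientation: [-0.001, 0.256, 0.967, -0.0]
force: [-0.3, 0.2, 0.7]
gripper_width: 0.003
finger_force: 0.0
```

```bash
python3 -c "
from h import *
np.set_printoptions(precision=4,suppress=True)
where();shade()
a=viewer.read_camera('top');b=viewer.read_camera('scene')
for n,im,(bx,by) in (('top',a,(247,154)),('scene',b,(236,209))):
    im=im.astype(int);r,g,bl=im[...,0],im[...,1],im[...,2]
    m=((r>1.9*g)&(r>1.9*bl)&(r>80));ys,xs=np.nonzero(m[by-14:by+14,bx-14:bx+14]);print('red',onz(n,(xs.mean()+bx-14,ys.mean()+by-14),.234))
for c,ar in blobs('scene',b,(3,110,90),(12,220,255),60): print('terra',onz('scene',c,.008),ar)
"
```

```text
clock 22.9 pos [0.4114 0.0664 0.2858] tool theta 1.0540416139748157 r 0.11200197927414843 behind 0.2119758829233335 force [-0.34    0.1599  0.7378] q6 -1.167696439634957
cand [176 151  37  33 947] [ 0.5476 -0.1221] r 0.20855718736715143 theta 1.0519519281881082
cand [297 261  31  28 604] [0.7047 0.2806] r 0.22797490247813243 theta -1.808694414470906
red [0.6493 0.0587]
red [0.6535 0.0598]
terra [ 0.359  -0.3337] 363
terra [ 0.5557 -0.1207] 502
terra [ 0.719  -0.2297] 565
```

The shade has not moved since the press, the lamp is where it began, and the robot is clear of everything.

```bash
python3 -c "
from rig import order
print(order.sign_off())"
```

```text
the job is handed in; nothing more can be done
None
```

The job is handed in: the shade stands about 8 mm from the terracotta tile's centre, the button was pressed fully and released, and the lamp and that tile measured where they began; the interface gave no verdict, and I did not re-measure the other things.

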